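# Drag the large tin's tray forward by its far rim

## Robot

A 6-joint arm with a two-finger parallel gripper is mounted at the origin on a cart in front of the work surface, level with it; the furniture and walls round the work are solid. World frame = base frame: x ahead of the robot, y to its left, z up, the work surface at z = 0. Lengths are in m, angles in rad, forces in N, time in s.
With the tool pointing down it reaches from about 0.375 to 0.9 m from the base axis. Payload 3.1 kg.
Tool frame: the origin (TCP) lies at the very end of the fingers, on their centre line; the grasp point (between the pads) lies 19 mm behind it; z points along the fingers, y is the direction in which the jaws open and shut (so a half turn about z gives the same grasp; the last joint's range is limited). The gripper opens to 87 mm and grips with 3 to 60 N. Pads are 19 mm wide; open, the fingers measure 117 mm over their backs; the gripper's body (75 mm by 190 mm) begins 51 mm behind the grasp point.
Start: joints at [0.994, 0.527, 1.433, -0, 1.181, -0.178], TCP at [0.243, 0.576, 0.223] pointing down, gripper open.
Joint ranges: [-3.08, 3.08], [-0.75, 2.2], [0.22, 2.44], [-1.43, 4.57], [0, 2.65], [-2.85, 2.85]. Speed limits (rad/s): [2.79, 2.79, 3.14, 3.14, 3.14, 3.14].

## Interface

Orientations are given as a unit quaternion [x, y, z, w].
In Python, from rig import robot gives the robot as it stands.
- The arm moves only by the tool arm_command, never from a script. Its argument "targets" is a list of rows, each a list of 5 numbers: the shift along the tool's x, y, z in cm, then the turn about the tool's z in rad, then the finger opening in cm, from 0 to 8.7. In form: [[dx, dy, dz, spin, hand], ...]. A call has 1 to 5 rows; each row is the pose to reach, as a shift and turn from the pose commanded when the call began, along the tool's axes at that moment; what a row does not reach only later rows make up. A row lasts 1/8 s, in which the tool goes at most 62.5 mm and 10.7 degrees, less where a joint would pass 70% of its speed; a pose out of reach is approached as far as the arm can. A call with a gripper value outside its range is refused whole. The fingers move at their own pace and stop on an object; "newtons" is the grip in N (left out, the last holds). Time passes only in rows, so rows that repeat a pose let the fingers close. It gives the time, the measured TCP pose, the force and the opening at its end, in the units of the state.
- robot.get_obs(): the state, without advancing time (a new reading comes with each control period).
- robot.camera(name): name is "scene" or "top" or "wrist"; returns (picture, depth): 480x640x3 uint8, red, green, blue; 480x640 float32, m along the optical axis (not along the pixel's ray), 0 where there is no reading.
- robot.camera_model(name): a dict with "mtx" (3x3 intrinsics, pixels), "k1" (the pictures are not rectified: a ray, as slopes to the right and down, at radius r is drawn at 1 + k1 r^2 times it, then the intrinsics apply), "extrinsics" (4x4, takes a point from world to camera coordinates). Camera axes: x right, y up, looking along -z (the intrinsics and any distortion apply to the point x, -y, -z); pixel columns grow to the right and rows downward; lengths in m; the calibration is good to about 2 mm. A picture is of the moment at which its call begins: read the wrist's pose just before it. camera_model takes no time and is no camera call; for the wrist camera it gives the pose at the moment of the call.
- robot.hand_in(): hands the job in, once; it reports no verdict.
The state is a dict: "time": time; "q": joint angles; "joint_velocities": joint speeds; "joint_torque": joint torques, N m; "position": TCP position; "tool_rot": TCP orientation; "ft_force": force on the tool from outside, world axes, zero at the start; "moment": the same for the moment, N m; "grip_width": finger opening in m.
Only numpy, scipy, OpenCV 4.12 (cv2) and the standard library are available. Lean on these libraries where they do the work, as an engineer would, in place of code of your own. Each camera call takes 0.05 s, during which the arm holds its last target.

## Task

Two steel trays stand side by side on the packing table. Reach over the one that holds a single large round tin, hook the fingertips behind its far rim and drag it towards you, sliding it without lifting, until the whole tray lies squarely on the black mat at the front of the table, with the tin still lying flat in it. Leave the tray with the two small tins where it is.

Things in the scene. Friction and masses are not known exactly. Their poses are not given: they have to be found in the camera images.
- large_tin_tray: The tray to drag: open steel tray, loose, 0.4 kg, 150 x 150 mm over its rolled rim, 40 mm high (walls 142 mm outside, 3 mm thick, as is the floor; rim 32 to 40 mm up). Origin: centre of underside; x axis away from the robot (within 10 degrees at first), far rim's edge at x = +0.075, z up. Holds one large tin. Left or right of the other tray; the table behind it is free for 80 mm
- small_tin_tray: The tray to leave: open steel tray, loose, 0.4 kg, 150 x 150 mm over its rolled rim, 40 mm high (walls 142 mm outside, 3 mm thick, as is the floor; rim 32 to 40 mm up). Origin: centre of underside; x axis away from the robot (within 10 degrees at first), far rim's edge at x = +0.075, z up. Holds two small tins, 68 mm across. The trays may be only 10 mm apart
- large_tin: large round closed tin, 126 mm across, 39 mm high, about 0.3 kg, loose, lying flat in its tray (inside 136 x 136 mm); origin at the centre of its underside, z up
- front_mat: thin black rubber mat, stuck flat on the table at its front, 180 mm deep (its x axis, pointing away from the robot) and 460 mm wide (its y axis), 1 mm thick and flush enough for a tray to slide over; origin at its centre. A tray squarely on it has its x axis along the mat's x axis

How it is judged:
By the outcome, as a careful person would: the job done as asked, in the order asked, and still so for the second after the job is handed in, with the robot touching nothing.
It also fails if it takes over 27 s, if anything falls off the work surface, if the arm or the gripper's body presses on something with over 40 N, if the wrist force passes 120 N, or if a joint passes its speed limit or range.

## Working session

There is one attempt and no reset: what is moved stays moved. The work goes in short steps, Python scripts to look and compute and a tool call to move; the robot and the scene stay as the last step left them, time stands still between calls to the robot, and variables do not carry over. Pictures are saved under pics/ and viewed, and the job is handed in when it is done.

Besides the shell and the picture viewer there is one more tool, called after "Call:" as name(argument=value, ...) on one line, values as JSON. arm_command: Moves the arm, as the interface text tells. Its arguments: {"type":"object","properties":{"targets":{"type":"array","items":{"type":"array","items":{"type":"number"}}},"newtons":{"type":"number"}},"required":["targets"]}

```bash
mkdir -p pics; ls
python3 - <<'E'
from rig import robot
import cv2,numpy as np
o=robot.get_obs();print(o['time'],o['position'],o['tool_rot'],o['ft_force'])
for n in ['top','scene']:
    p,d=robot.camera(n);cv2.imwrite(f'pics/{n}0.png',p[:,:,::-1]);np.savez(f'{n}0.npz',p=p,d=d,**robot.camera_model(n));print(robot.camera_model(n))
E
```

```text
pics
0.0 [0.24226663 0.57532723 0.22154344] [ 1.98082042e-01  9.80184818e-01 -1.03182242e-03 -4.02773034e-04] [-0.26320502  0.54486456 -0.49368591]
{'mtx': array([[449.07355428,   0.        , 313.76604125],
       [  0.        , 449.07355428, 238.22105875],
       [  0.        ,   0.        ,   1.        ]]), 'k1': 0.003422370248807192, 'extrinsics': array([[ 7.58523221e-04, -9.99974619e-01,  7.08423567e-03,
         1.16301648e-01],
       [ 9.90927436e-01,  1.70371516e-03,  1.34387179e-01,
        -4.59225973e-01],
       [-1.34395837e-01,  6.91802769e-03,  9.90903577e-01,
        -8.26715858e-01],
       [ 0.00000000e+00,  0.00000000e+00,  0.00000000e+00,
         1.00000000e+00]])}
{'mtx': array([[500.42190923,   0.        , 316.19252159],
       [  0.        , 500.42190923, 230.22709032],
       [  0.        ,   0.        ,   1.        ]]), 'k1': 0.008634286876504391, 'extrinsics': array([[-0.49089728, -0.87077855,  0.02765079,  0.3379438 ],
       [ 0.37916664, -0.18496342,  0.90665384, -0.19215969],
       [-0.78438034,  0.45555817,  0.42096822, -0.54177576],
       [ 0.        ,  0.        ,  0.        ,  1.        ]])}
```

View pics/top0.png

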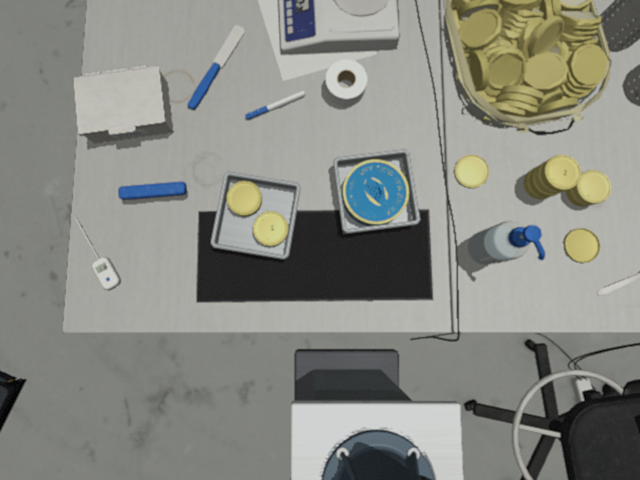

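View pics/scene0.png

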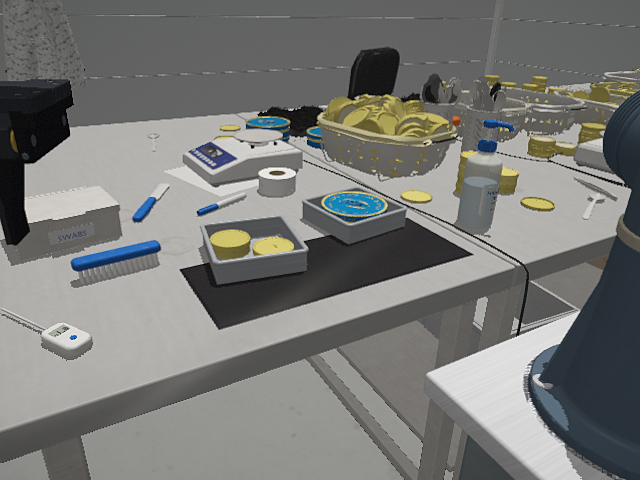

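The top view shows the large blue tin's tray on the right, with its rim spanning about (333,155), (410,150), (420,225) and (344,236). The mat spans (198,211) to (432,300), and the small-tin tray is on the left, partly on the mat. Next I'll measure the positions.

```bash
cat > h.py <<'E'
import numpy as np,cv2
def cast(px,M,z):
    K=M['mtx'];k=float(M['k1']);E=M['extrinsics'];R=E[:3,:3];t=E[:3,3]
    px=np.asarray(px,float).reshape(-1,1,2)
    n=cv2.undistortPoints(px,K,np.array([k,0,0,0,0.]))[:,0]
    d=np.c_[n[:,0],-n[:,1],-np.ones(len(n))]@R
    c=-R.T@t
    return c+d*((z-c[2])/d[:,2])[:,None]
def cloud(M,v,u):
    """world points from depth at pixels"""
    d=M['d'][v,u];K=M['mtx'];k=float(M['k1']);E=M['extrinsics']
    n=cv2.undistortPoints(np.c_[u,v].astype(float).reshape(-1,1,2),K,np.array([k,0,0,0,0.]))[:,0]
    c=np.c_[n[:,0]*d,-n[:,1]*d,-d]
    return (c-E[:3,3])@E[:3,:3]
E
python3 - <<'E'
from h import *
M=np.load('top0.npz')
v,u=np.mgrid[120:330,60:440];v=v.ravel();u=u.ravel()
P=cloud(M,v,u);ok=M['d'][v,u]>0
tb=ok&(P[:,2]<.01);print('table z',np.median(P[tb,2]))
col=M['p'][v,u].astype(int)
# mat
mk=np.zeros((480,640),np.uint8);mk[v,u]=255*(col.max(1)<45)
cs,_=cv2.findContours(mk,0,2);c=max(cs,key=cv2.contourArea)
h=cv2.convexHull(c)[:,0];w=cast(h,M,0.001);r=cv2.minAreaRect(w[:,:2].astype(np.float32));print('mat',r, cv2.boundingRect(h))
print(np.round(cast([[198,301],[432,299],[430,211],[198,212]],M,.001),4))
for n,(a,b) in {'right':(325,430),'left':(205,308)}.items():
    s=ok&(u>a)&(u<b)&(v>140)&(v<265)&(P[:,2]>.025)&(P[:,2]<.05)
    mk=np.zeros((480,640),np.uint8);mk[v[s],u[s]]=255
    cs,_=cv2.findContours(mk,0,2);c=max(cs,key=cv2.contourArea)
    w=cast(cv2.convexHull(c)[:,0],M,.038)
    r=cv2.minAreaRect(w[:,:2].astype(np.float32));print(n,r,cv2.boxPoints(r).round(4).tolist(),'zrim',np.percentile(P[s,2],[50,90]))
b=(col[:,2]>col[:,0]+50)&(u>325)&(u<430)&(v>140)&(v<240)
w=cast(np.c_[u,v][b],M,.042);print('tin',cv2.minEnclosingCircle(w[:,:2].astype(np.float32)),np.median(P[b,2]))
E
python3 -c "
import cv2
i=cv2.imread('pics/top0.png')[130:270,190:440];cv2.imwrite('pics/c0.png',cv2.resize(i,None,fx=3,fy=3,interpolation=2))"
```

```text
table z 0.0007363667390829897
mat ((0.4310755133628845, 0.11698462069034576), (0.1732603907585144, 0.4515048861503601), 0.6719663143157959) (198, 211, 233, 90)
[[ 0.3401  0.3405  0.001 ]
 [ 0.3443 -0.1132  0.001 ]
 [ 0.5183 -0.1152  0.001 ]
 [ 0.5153  0.3467  0.001 ]]
right ((0.5510740876197815, -0.0017049089074134827), (0.14991149306297302, 0.14984190464019775), 7.429100036621094) [[0.46709999442100525, 0.06289999932050705], [0.4864000082015991, -0.08569999784231186], [0.6351000070571899, -0.06629999727010727], [0.6157000064849854, 0.08229999989271164]] zrim [0.04061334 0.04277605]
left ((0.5032735466957092, 0.22811666131019592), (0.14957651495933533, 0.14977999031543732), 80.5569839477539) [[0.4171000123023987, 0.16660000383853912], [0.5648999810218811, 0.1421000063419342], [0.5893999934196472, 0.2896000146865845], [0.4417000114917755, 0.3142000138759613]] zrim [0.03534471 0.04103153]
tin ((0.5486344695091248, -0.0008404624531976879), 0.056885022670030594) 0.040783877794871325
```

View pics/c0.png

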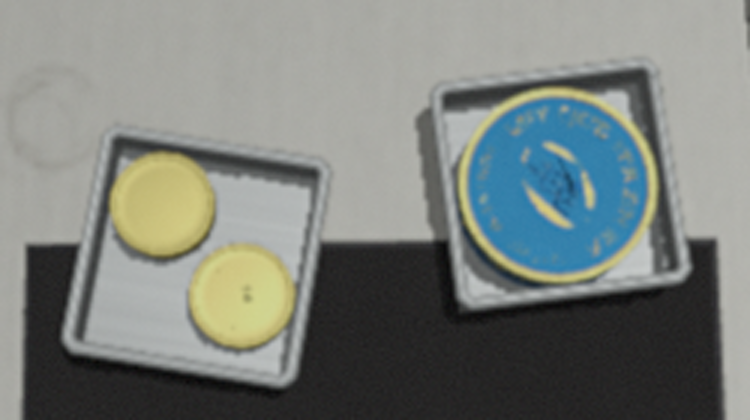

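```bash
cat >> h.py <<'E'
from scipy.spatial.transform import Rotation as Ro
def go(target,yaw_y):
    """print row (cm, rad) to reach world TCP target with tool y at world angle 90deg+yaw_y (deg)"""
    from rig import robot
    o=robot.get_obs();R=Ro.from_quat(o['tool_rot']).as_matrix()
    d=R.T@(np.array(target)-o['position'])*100
    ya=np.degrees(np.arctan2(R[1,1],R[0,1]))
    s=-(90+yaw_y-ya); s=(s+180)%360-180
    print('t',round(o['time'],2),'pos',o['position'].round(4),'tooly',round(ya,2),'row',d.round(2),'spin',np.radians(s).round(3),'q',o['q'].round(2),'ft',o['ft_force'].round(1),o['grip_width'])
E
python3 -c "
from h import *
go([.655,.012,.11],7.4)"
```

```text
t 0.1 pos [0.2423 0.5754 0.2217] tooly 67.15 row [-59.91 -35.88  11.21] spin -0.528 q [ 0.99  0.53  1.43  0.    1.18 -0.18] ft [ 0.8  0.1 -0.1] 0.08712336693972714
```

Call:
arm_command(targets=[[-60,-36,4,-0.53,8.7],[-60,-36,4,-0.53,8.7],[-60,-36,4,-0.53,8.7],[-60,-36,4,-0.53,8.7],[-60,-36,4,-0.53,8.7]])

```text
time: 0.72
position: [0.4226, 0.33, 0.2049]
tool_rot: [-0.066, 0.998, -0.0, -0.0]
ft_force: [1.1, 0.4, -0.1]
grip_width: 0.0869
```

```bash
python3 -c "
from h import *
go([.655,.012,.11],7.4)"
```

```text
t 0.72 pos [0.4226 0.33   0.2049] tooly 97.54 row [-18.87 -34.57   9.49] spin 0.002 q [ 0.45  0.43  1.67  0.    1.04 -1.25] ft [ 1.1  0.4 -0.1] 0.0868579019293362
```

Call:
arm_command(targets=[[-19,-34.5,9,0,8.7],[-19,-34.5,9,0,8.7],[-19,-34.5,9,0,8.7],[-19,-34.5,9,0,8.7],[-19,-34.5,9,0,8.7]])

```text
time: 1.35
position: [0.6032, 0.0845, 0.1348]
tool_rot: [-0.065, 0.998, 0.0, -0.0]
ft_force: [1.3, 0.1, 0.8]
grip_width: 0.0868
```

```bash
python3 -c "
from h import *
go([.655,.012,.11],7.4)"
```

```text
t 1.35 pos [0.6032 0.0845 0.1348] tooly 97.5 row [-4.19 -7.87  2.47] spin 0.002 q [-0.04  0.61  1.55  0.    0.98 -1.75] ft [1.3 0.1 0.8] 0.08682513132086597
```

Call:
arm_command(targets=[[-4.2,-7.7,2.5,0,8.7],[-4.2,-7.7,2.5,0,8.7],[-4.2,-7.7,2.5,0,8.7]])

```text
time: 1.72
position: [0.6543, 0.014, 0.1094]
tool_rot: [-0.064, 0.998, 0.0, -0.001]
ft_force: [0.2, 1.6, -0.9]
grip_width: 0.0869
```

```bash
python3 -c "
from h import *
go([.655,.012,.015],7.4)
from rig import robot
for n in ['wrist','scene','top']:
    p,d=robot.camera(n);cv2.imwrite(f'pics/{n}1.png',p[:,:,::-1]);np.savez(f'{n}1.npz',p=p,d=d,**robot.camera_model(n))
"
```

```text
t 1.73 pos [0.6543 0.014  0.1094] tooly 97.36 row [-0.06 -0.22  9.44] spin -0.001 q [-0.15  0.7   1.45  0.    1.   -1.85] ft [ 0.2  1.6 -0.9] 0.08686370072864129
```

View pics/wrist1.png

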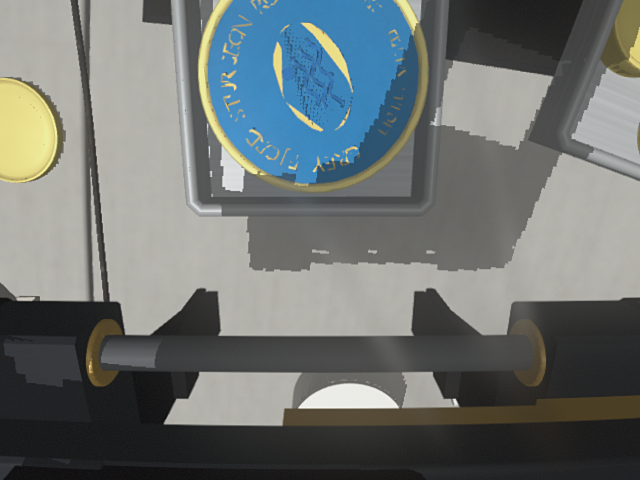

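View pics/scene1.png

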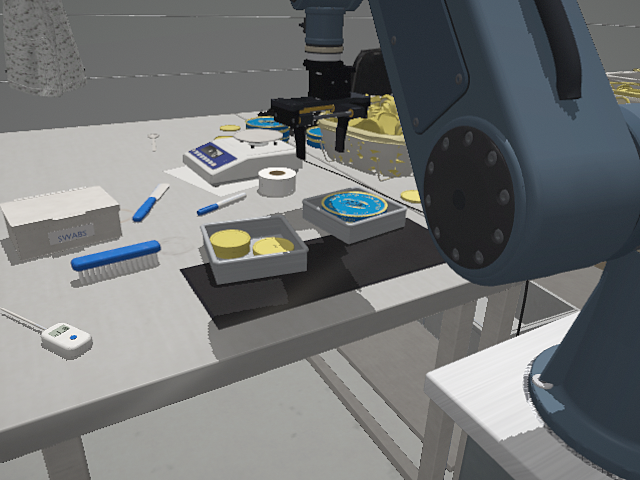

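The wrist view shows the far rim level at row ~210, columns 185–440, with both fingers (columns ~215 and ~415) symmetric behind it. The paper roll is at (350,395), behind the gripper, so I'll check its clearance and re-measure the rim.

Run:
```python
from h import *
M=np.load('top0.npz')
v,u=np.mgrid[40:115,240:380];v=v.ravel();u=u.ravel();P=cloud(M,v,u)
s=(P[:,2]>.01)&(v>58)&(u>322)&(u<370);print('roll min/max',P[s].min(0),P[s].max(0), np.percentile(P[s,0],2))
W=np.load('wrist1.npz')
print('far rim outer corners',cast([[190,214],[437,213],[313,214]],W,.038).round(4))
```

```text
roll min/max [0.34386423 0.01296925 0.0101591 ] [0.81822467 0.12280033 0.88008588] 0.7354454710892867
far rim outer corners [[ 0.6324 -0.064   0.038 ]
 [ 0.6125  0.0836  0.038 ]
 [ 0.6229  0.0096  0.038 ]]
```

Call:
arm_command(targets=[[0,-0.2,3.5,0,8.7],[0,-0.2,6.5,0,8.7],[0,-0.2,8.5,0,8.7],[0,-0.2,9.5,0,8.7],[0,-0.2,9.5,0,8.7]])

```text
time: 2.5
position: [0.6542, 0.014, 0.0155]
tool_rot: [-0.066, 0.998, 0.0, -0.0]
ft_force: [-0.2, -0.6, 0.4]
grip_width: 0.087
```

```bash
python3 -c "
from h import *
go([.625,.0085,.015],7.4)
from rig import robot
for n in ['wrist']:
    p,d=robot.camera(n);cv2.imwrite(f'pics/{n}2.png',p[:,:,::-1]);np.savez(f'{n}2.npz',p=p,d=d,**robot.camera_model(n))
"
```

```text
t 2.5 pos [0.6542 0.014  0.0155] tooly 97.56 row [ 2.97 -0.16  0.05] spin 0.003 q [-0.15  0.83  1.48  0.    0.83 -1.85] ft [-0.2 -0.6  0.4] 0.08702465202848304
```

View pics/wrist2.png

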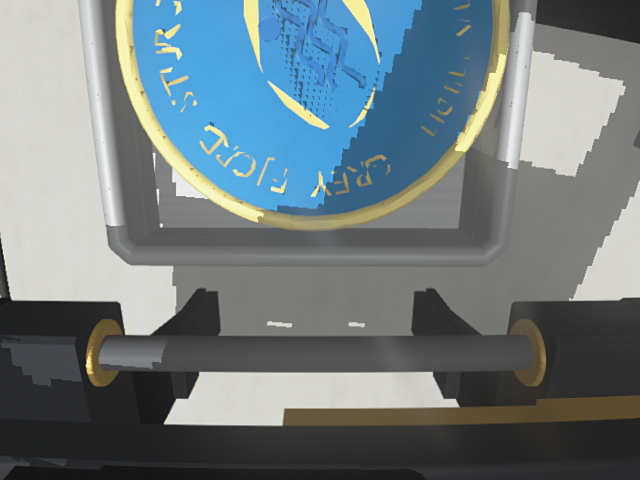

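Call:
arm_command(targets=[[1.0,0,0,0,8.7],[1.8,0,0,0,8.7],[2.4,0,0,0,8.7],[3.0,0,0,0,8.7],[3.8,0,0,0,8.7]])

```text
time: 3.18
position: [0.6181, 0.0082, 0.0163]
tool_rot: [-0.066, 0.998, -0.0, 0.002]
ft_force: [4.8, 1.1, 2.0]
grip_width: 0.0868
```

```bash
python3 -c "
from h import *
go([.515,-.002,.015],.6)
from rig import robot
for n in ['wrist']:
    p,d=robot.camera(n);cv2.imwrite(f'pics/{n}3.png',p[:,:,::-1]);np.savez(f'{n}3.npz',p=p,d=d,**robot.camera_model(n))
"
```

```text
t 3.17 pos [0.6181 0.0082 0.0163] tooly 97.51 row [10.35  0.34  0.1 ] spin 0.121 q [-0.17  0.8   1.59  0.    0.75 -1.87] ft [4.8 1.1 2. ] 0.08675111328740039
```

View pics/wrist3.png

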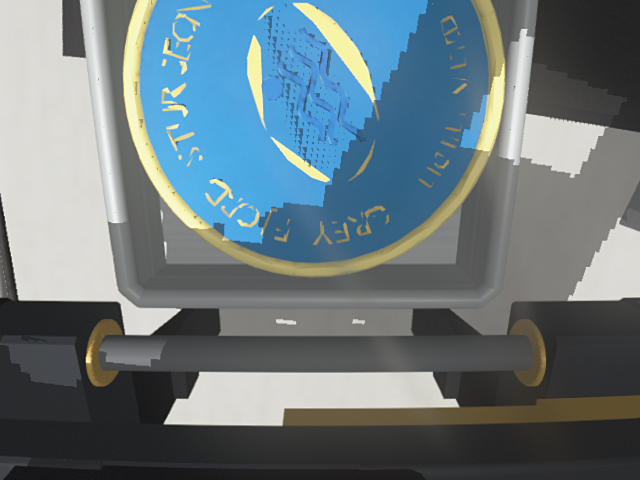

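The fingers are touching the rim, which now sits at row ~305 and is still parallel to them, with about 5 N of drag. I'll keep dragging and start turning.

Call:
arm_command(targets=[[1.2,0,0,0.015,8.7],[2.4,0.1,0,0.03,8.7],[3.6,0.1,0,0.05,8.7],[4.8,0.2,0,0.07,8.7],[6.0,0.2,0,0.09,8.7]])

```text
time: 3.85
position: [0.5567, 0.0025, 0.0159]
tool_rot: [-0.02, 1.0, -0.0, 0.001]
ft_force: [5.0, -0.1, 3.4]
grip_width: 0.0872
```

```bash
python3 -c "
from h import *
go([.515,-.002,.015],.6)
from rig import robot
for n in ['wrist','top']:
    p,d=robot.camera(n);cv2.imwrite(f'pics/{n}4.png',p[:,:,::-1]);np.savez(f'{n}4.npz',p=p,d=d,**robot.camera_model(n))
"
```

```text
t 3.85 pos [0.5567 0.0025 0.0159] tooly 92.28 row [ 4.18 -0.29  0.09] spin 0.029 q [-0.2   0.75  1.75  0.    0.64 -1.81] ft [ 5.  -0.1  3.4] 0.08719322869263846
```

View pics/wrist4.png

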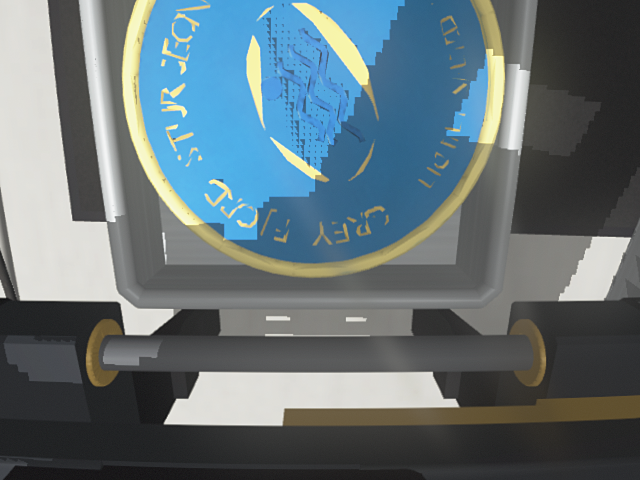

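View pics/top4.png

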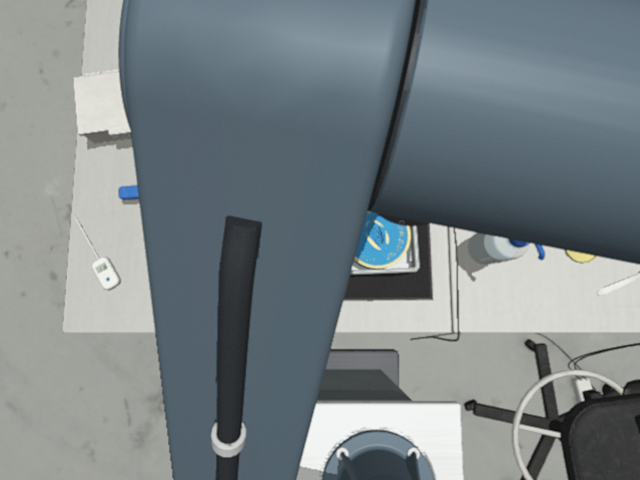

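The tray is following squarely, with its rim at row ~305 and the mat's back-right corner visible near (75,221). Next I'll measure both in this one wrist view.

Run:
```python
from h import *
W=np.load('wrist4.npz')
print('rim',cast([[127,307],[495,306]],W,.036).round(4))
print('mat back edge, corner R, L pts',cast([[75,221],[105,221],[520,235],[615,238]],W,.001).round(4))
g=W['p'].astype(int).sum(2)
for c in (80,90,100,540,600,620): print(c,g[212:245:2,c])
T=np.load('top4.npz')
print('top tray front-right corner',cast([[417,270],[357,275],[411,225]],T,.038).round(4), 'mat',cast([[432,299],[432,250]],T,.001).round(4))
```

```text
rim [[ 0.5445 -0.0727  0.036 ]
 [ 0.5383  0.0722  0.036 ]]
mat back edge, corner R, L pts [[ 0.5188 -0.1112  0.001 ]
 [ 0.5183 -0.0968  0.001 ]
 [ 0.5173  0.0962  0.001 ]
 [ 0.5168  0.1438  0.001 ]]
80 [210 208 213 211 231 671 665 663 660 663 664 664 665 664 665 665 665]
90 [215 217 212 211 206 677 661 657 661 659 663 663 663 663 664 664 664]
100 [220 223 220 218 189 691 665 664 664 663 665 664 662 665 663 663 665]
540 [146 151 150 149 151 154 154 156 153 153 152 255 388 384 387 385 382]
600 [142 153 149 153 155 157 161 158 160 198 198 183 345 667 655 655 655]
620 [183 186 197 195 190 198 194 197 180 190 194 189 225 670 650 652 652]
top tray front-right corner [[ 0.3982 -0.0769  0.038 ]
 [ 0.3887  0.0359  0.038 ]
 [ 0.4838 -0.0681  0.038 ]] mat [[ 0.3443 -0.1132  0.001 ]
 [ 0.4401 -0.1165  0.001 ]]
```

Call:
arm_command(targets=[[1.0,0,0,0.01,8.7],[2.0,0,0,0.02,8.7],[2.8,-0.1,0,0.03,8.7],[3.4,-0.1,0,0.03,8.7],[3.7,-0.1,0,0.03,8.7]])

```text
time: 4.58
position: [0.5192, 0.0002, 0.0154]
tool_rot: [-0.006, 1.0, 0.0, -0.001]
ft_force: [2.9, -0.1, -1.8]
grip_width: 0.0869
```

Call:
arm_command(targets=[[0,0,0,0,8.7]])

```text
time: 4.7
position: [0.5189, 0.0003, 0.0155]
tool_rot: [-0.006, 1.0, 0.0, -0.001]
ft_force: [0.7, -1.0, -1.4]
grip_width: 0.0871
```

```bash
python3 -c "
from h import *
go([.515,-.002,.015],.6)
from rig import robot
for n in ['wrist','top']:
    p,d=robot.camera(n);cv2.imwrite(f'pics/{n}5.png',p[:,:,::-1]);np.savez(f'{n}5.npz',p=p,d=d,**robot.camera_model(n))
"
```

```text
t 4.7 pos [5.189e-01 3.000e-04 1.550e-02] tooly 90.65 row [ 0.39 -0.22  0.05] spin 0.001 q [-0.21  0.73  1.84 -0.    0.57 -1.8 ] ft [ 0.7 -1.  -1.4] 0.08713062346665636
```

View pics/wrist5.png

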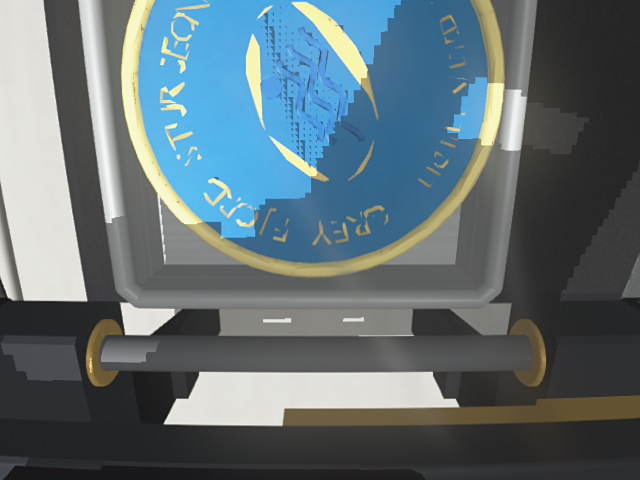

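View pics/top5.png

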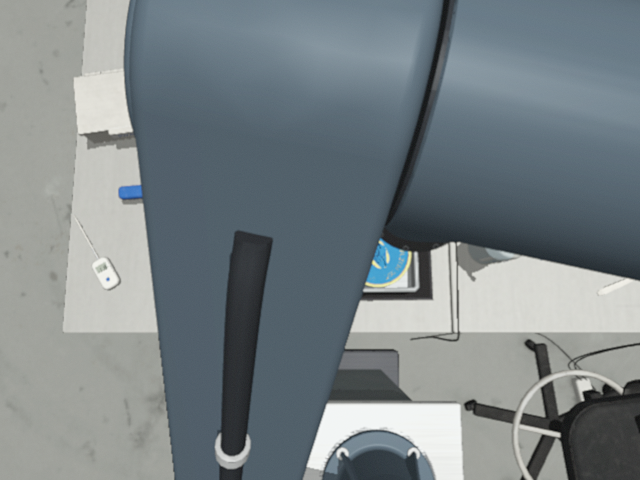

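The tray looks square, with the rim at row ~304 and its near edge well inside the mat. I'll back off, raise the arm and look from above.

Call:
arm_command(targets=[[-0.8,0,0,0,8.7],[-2.0,0,0,0,8.7],[-3,0,0,0,8.7],[-3,0,-5,0,8.7],[-3,0,-11,0,8.7]])

```text
time: 5.42
position: [0.5499, 0.0006, 0.1254]
tool_rot: [-0.006, 1.0, 0.0, -0.002]
ft_force: [0.8, 0.3, -0.1]
grip_width: 0.0868
```

Call:
arm_command(targets=[[0,0,-5,0,8.7],[-2,6,-8,0,8.7],[-2,12,-8,0,8.7],[-2,18,-8,0,8.7],[-2,24,-8,0,8.7]])

```text
time: 6.05
position: [0.5678, 0.2428, 0.2061]
tool_rot: [-0.006, 1.0, 0.0, 0.0]
ft_force: [0.8, -0.6, 0.8]
grip_width: 0.0871
```

Call:
arm_command(targets=[[0,6,0,0,8.7],[0,12,0,0,8.7],[0,18,0,0,8.7],[0,24,0,0,8.7],[0,24,0,0,8.7]])

```text
time: 6.68
position: [0.5633, 0.4857, 0.205]
tool_rot: [-0.008, 1.0, 0.001, 0.0]
ft_force: [-0.3, -0.1, 1.1]
grip_width: 0.0869
```

Run:
```python
from h import *
go([.515,-.002,.015],.6)
from rig import robot
for n in ['scene','top']:
    p,d=robot.camera(n);cv2.imwrite(f'pics/{n}6.png',p[:,:,::-1]);np.savez(f'{n}6.npz',p=p,d=d,**robot.camera_model(n))
```

```text
t 6.67 pos [0.5633 0.4857 0.205 ] tooly 90.97 row [  5.67 -48.71  18.91] spin 0.006 q [ 0.56  0.71  1.11  0.    1.32 -1.03] ft [-0.3 -0.1  1.1] 0.08691036981860818
```

View pics/top6.png

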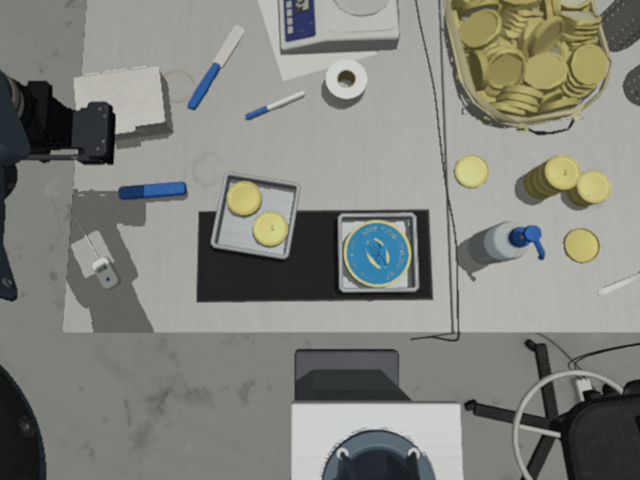

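View pics/scene6.png

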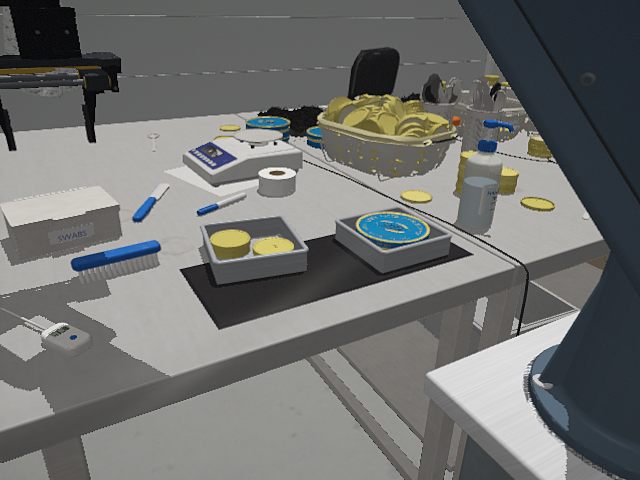

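The large-tin tray, at about (337–417, 212–293), now sits on the mat with the tin in it, and the small-tin tray looks unmoved. I'll check that with numbers.

Run:
```python
from h import *
M=np.load('top6.npz')
v,u=np.mgrid[120:330,60:440];v=v.ravel();u=u.ravel()
P=cloud(M,v,u);ok=M['d'][v,u]>0;col=M['p'][v,u].astype(int)
for n,(a,b) in {'right':(325,430),'left':(205,308)}.items():
    s=ok&(u>a)&(u<b)&(v>140)&(v<300)&(P[:,2]>.025)&(P[:,2]<.05)
    mk=np.zeros((480,640),np.uint8);mk[v[s],u[s]]=255
    cs,_=cv2.findContours(mk,0,2);c=max(cs,key=cv2.contourArea)
    w=cast(cv2.convexHull(c)[:,0],M,.038)
    r=cv2.minAreaRect(w[:,:2].astype(np.float32));print(n,r,cv2.boxPoints(r).round(4).tolist())
b=(col[:,2]>col[:,0]+50)&(u>325)&(u<430)&(v>200)&(v<300)
w=cast(np.c_[u,v][b],M,.042);A=np.c_[P[b,:2],np.ones(b.sum())]
print('tin',cv2.minEnclosingCircle(w[:,:2].astype(np.float32)),np.median(P[b,2]),'tilt',np.linalg.lstsq(A,P[b,2],rcond=None)[0])
# mat edges: subpixel-ish by brightness
g=M['p'].astype(float).sum(2)
def row_edge(c,r0,r1):
    s=g[r0:r1,c];i=np.argmax(np.abs(np.diff(s)));return [c,r0+i+.5]
B=[row_edge(c,200,222) for c in list(range(305,330,3))+[422,425]];F=[row_edge(c,294,310) for c in range(210,425,20)]
for nm,e in (('back',B),('front',F)):
    w=cast(e,M,.001);print(nm,np.polyfit(w[:,1],w[:,0],1))
```

```text
right ((0.43225061893463135, -0.00285474956035614), (0.1498008519411087, 0.14981918036937714), 0.6533960103988647) [[0.3564999997615814, 0.07119999825954437], [0.3582000136375427, -0.07859999686479568], [0.5080000162124634, -0.07689999788999557], [0.5062999725341797, 0.07289999723434448]]
left ((0.5032735466957092, 0.22811666131019592), (0.14957651495933533, 0.14977999031543732), 80.5569839477539) [[0.4171000123023987, 0.16660000383853912], [0.5648999810218811, 0.1421000063419342], [0.5893999934196472, 0.2896000146865845], [0.4417000114917755, 0.3142000138759613]]
tin ((0.43000921607017517, -0.001622946816496551), 0.056921686977148056) 0.040822073628943814 tilt [-0.26974441  0.38873136  0.15974647]
back [-0.00974333  0.5205409 ]
front [-0.01108285  0.3426101 ]
```

Run:
```python
from h import *
M=np.load('top6.npz')
for c in [(376,252),(355,252),(398,252),(376,230),(376,275)]:
    v,u=np.mgrid[c[1]-2:c[1]+3,c[0]-2:c[0]+3];P=cloud(M,v.ravel(),u.ravel());print(c,np.median(P,0).round(4))
from rig import robot
o=robot.get_obs();print(o['time'],o['position'],np.abs(o['joint_velocities']).max());robot.hand_in()
```

```text
(376, 252) [ 4.317e-01 -1.000e-04  4.130e-02]
(355, 252) [0.4317 0.0394 0.0405]
(398, 252) [ 0.4319 -0.0413  0.0412]
(376, 230) [ 0.4738 -0.0009  0.0402]
(376, 275) [0.3887 0.0007 0.041 ]
6.775 [0.56412296 0.48116685 0.20495066] 0.03695497961066791
the job is handed in; nothing more can be done
```

I hooked both open fingertips behind the far rim of the large-tin tray, dragged it about 12 cm towards the robot while turning it about 7° square, then backed off. I moved the arm clear and handed in at 6.8 s. The wrist force readings I took during the drag were only a few newtons.

Last checks, from the overhead camera:

| Check | Result |
|---|---|
| Tray on the mat | centre (0.432, -0.003), rim spanning x 0.356–0.508; mat spans about x 0.342–0.520, so at least 12 mm inside front and back |
| Sideways margin | right rim at y ≈ -0.079; mat's right edge at y ≈ -0.114 |
| Squareness | tray turned 0.65°, mat about 0.6° |
| Tin | flat in the tray, top height 40–41 mm at five points |
| Small-tin tray | same measured pose as at the start |

One check disagreed: a plane fit over all the blue tin pixels gave a meaningless tilt. I put that down to bad depth pixels but did not confirm it; the five-point heights and the scene picture both show the tin flat. I also did not take a separate measurement for tray movement after hand-in.

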